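Release the left-hand clamp and unload the stack of panels

TASK

The stack of board panels is still clamped in the routing fixture. The clamp's crank nut has a left-hand thread, as the groove and the clockwise arrow engraved on its hub show: unscrew it clockwise, nearly two turns, until the line on its hub comes up to the white line on the clamp bar for the second time, when the bar's lip is clear of the stack and the crank arm points away from it. Then slide the stack along its channel, without lifting it, until it is home against the stop at the other end, leaving the crank lined up and the jar, bottle and cutters where they are.

Things in the scene. Friction and masses are not known exactly. Their poses are not given: they have to be found in the camera images.
- fixture: Steel and aluminium routing fixture fixed to the bench. Origin on the bench top under the channel's centre line; y along the channel to the unloading end, x across it to the clamp, z up. Base plate 12 mm thick, y -147 to +157, x -66 to +66 mm, with a wing to x +124 under the clamp. Guide rails: inner faces at x -52.5 and +52.5, tops 26 mm above the bench.
- unload_centre (a point): Where the stack's centre lies when home against the end stop: x 0, y +79.5, z 33.5 mm in the fixture's frame. The stop crosses the channel at y +138.5 mm, its top 34 mm above the bench.
- back_gap (a point): Point on the base plate midway between two upright pins behind the stack (x 0, y -130, z 12 mm in the fixture's frame). The pins, 10 mm diameter, tops 42 mm above the bench, stand at x -44 and +44 mm; between them there is room for fingers. The channel is open to the rear and above.
- screw_axis (a point): Point on the vertical screw axis (x +86, y -12 mm in the fixture's frame), 12 mm above the bench at the base plate's top. The fixed threaded stud, 20 mm diameter, reaches 105 mm above the bench.
- crank (a joint): Turn of the crank nut, rad: 0 = fully tight, growing CLOCKWISE seen from above (left-hand thread: unscrewing). Starts at 0 to 0.7. The arm points (12.0 - value) rad from fixture +x towards +y, so the hub's line (opposite the arm) meets the bar's white line at 5.72 (still hooked) and again at 12.0 (clear, arm away from the stack). Stop at 13.2. Stays where left; 2 to 3 N at the grip moves it.
- grip_mid (a point): Middle of the upright black grip at the end of the crank's arm: revolves freely, 17 mm diameter, 40 mm high, 56 mm from the screw axis. This point is 103 mm above the bench when tight and rises 4 mm a turn. Below it the steel arm, 15 mm wide, is 74 to 82 mm above the bench when tight; the hub, 41 mm diameter, tops at 84 mm.
- free_mark (a point): Middle of the short white line engraved on the clamp bar's top, 28 mm from the screw axis towards fixture -x (over the toe). The dark bar lies at fixture x +12 to +124, y -28 to +6 mm; its top is 65.5 mm above the bench when tight, 73 mm at the line. A heel pin at x +114, y -12 mm stands up to 83 mm. The channel at x below +12 mm is open above.
- lip (a point): Middle of the lower rear edge of the lip under the bar's front (fixture x +12 to +52, y 0 to +6 mm). When tight it hangs 5 mm down in front of the stack and holds it back; at the second meeting of the lines it is 7.6 mm higher and clears the stack by about 2.5 mm.
- stack_centre (a point): Centre, half-way up, of the stack of green and grey board panels: 100 mm across the channel (x), 118 mm along it (y), 43 mm high, 0.4 to 0.9 kg, loose on the base plate. Starts with its centre near x 0, y -63.5 mm in the fixture's frame, axes parallel to the fixture's, its rear face 2.5 mm in front of the two pins.
- paste_jar: Bystander: jar with black lid, 61 mm diameter, 53 mm high, beyond the unloading end; origin under its centre.
- flux_bottle: Bystander: small dropper bottle with a pointed red cap, 38 mm diameter, 109 mm high, beyond the unloading end; origin under its centre.
- side_cutters: Bystander: side cutters with blue handles, 131 mm long, 51 mm wide, 11 mm high, lying beyond the unloading end; origin under the centre.
- stack: The same stack of board panels, its origin under its centre on the base plate.
There are look-alikes about, which are no part of the job. Leave any yellow look-alike of the stack alone.

How it is judged (in metres and radians):
On the way, in this order (a step that is already met when the one before it is completed fails the run):
1. the crank is unscrewed clockwise to the second meeting of the lines (within 20 degrees) while the stack still stands in the clamping place (value of joint crank between 11.65 and 12.35 rad and y of stack_centre in the frame of fixture below -0.05 m), for 0.2 s.
2. the stack has been slid along the channel to the end stop (y of stack_centre in the frame of fixture between 0.0725 and 0.084 m and x of stack_centre in the frame of fixture between -0.006 and 0.006 m and height (world z) of stack_centre below 0.037 m and angle between stack_centre's own z axis and vertical below 0.06 rad), for 0.2 s.
At the end, for the whole second after the job is handed in: The crank rests within 0.35 rad (20 degrees) of the second meeting of the lines (joint 12.0), and the stack lies flat and at rest in the channel, its front within 7 mm of the end stop (all of step 2 and value of joint crank between 11.65 and 12.35 rad and velocity of joint crank between -0.05 and 0.05 rad/s and linear speed of stack below 0.01 m/s); the robot touches nothing.
It fails at once if the stack is lifted off the fixture or tipped (height (world z) of stack_centre above 0.0455 m or angle between stack_centre's own z axis and vertical above 0.2 rad).
It fails at once if the jar, bottle or cutters are pushed away (more than 20 mm) (distance of any of paste_jar, flux_bottle, side_cutters from where it was at the start of the episode above 0.02 m).
It also fails if it takes over 59 s, if anything falls off the work surface, if the arm or the gripper's body presses on something with over 40 N, if the wrist force passes 120 N, or if a joint passes its speed limit or range.

ROBOT

A 7-joint arm with a two-finger parallel gripper is mounted at the origin on a cart in front of the work surface, level with it; the furniture and walls round the work are solid. World frame = base frame: x ahead of the robot, y to its left, z up, the work surface at z = 0. Lengths are in mm, angles in rad, forces in N, time in s.
With the tool pointing down it reaches from about 425 to 1025 mm from the base axis. Payload 9.4 kg.
Tool frame: the origin (TCP) lies between the finger pads; the fingertips stand 25 mm ahead of it and the grasp point (between the pads) lies 6 mm ahead of it (env.nose_length is the y of the fingertips in the tool frame, in mm); y points along the fingers, x is the direction in which the jaws open and shut, and the axes are right-handed (so a half turn about y gives the same grasp; the last joint's range is limited). The gripper opens to 85 mm and grips with 20 to 120 N. Pads are 22 mm wide; open, the fingers measure 114 mm over their backs; the gripper's body (76 mm by 85 mm) begins 54 mm behind the grasp point. The pads swing forward as they close: fully open they stand 13 mm farther back than shut.
Start: joints at [-1.29, 0.599, -0.003, 1.599, 0.002, 0.943, -0.08], TCP at [253.908, 679.084, 256.275] pointing down, gripper open.
Joint ranges: [-2.57, 2.57], [-0.35, 1.97], [-1.29, 1.29], [0.11, 2.56], [-1.05, 4.19], [0.11, 1.86], [-2.63, 2.63]. Speed limits (rad/s): [2.22, 2.22, 3.01, 3.01, 3.14, 3.14, 3.14].

INTERFACE

Orientations are given as a unit quaternion [x, y, z, w].
In Python, from rig import env gives the robot as it stands.
- The arm moves only by the tool send_rows, never from a script. Its argument "plan" is a list of rows, each an object with "hand": the opening, from -1 (shut) to 1 (fully open); "dp": the shift along the tool's x, y, z in cm, a list of three; "turn": the turn about the tool's y in degrees. A call has 1 to 12 rows; each row is the pose to reach, as a shift and turn from the pose measured when the call began, along the tool's axes at that moment; what a row does not reach only later rows make up. A row lasts 1/10 s, in which the tool goes at most 50 mm and 8.59 degrees, less where a joint would pass 70% of its speed; a pose out of reach is approached as far as the arm can. A call with a gripper value outside its range is refused whole. The fingers move at their own pace and stop on an object; the grip force is fixed at half the most. Time passes only in rows, so rows that repeat a pose let the fingers close. It gives the time, the measured TCP pose, the force and the opening at its end, in the units of the state.
- env.get_obs(): the state, without advancing time (a new reading comes with each control period).
- env.capture(name): name is "scene" or "top"; returns the picture (400x640x3 uint8, red, green, blue); there is no depth.
- env.camera_params(name): a dict with "camera_matrix" (3x3 intrinsics, pixels), "rvec" (rotation vector, rad) and "tvec" (3), from world to camera coordinates, as OpenCV has them. Camera axes: x right, y down, z forward; pixel columns grow to the right and rows downward; lengths in mm; the calibration is good to about 2 mm. A picture is of the moment at which its call begins. camera_params takes no time and is no camera call.
- env.close_job(): hands the job in, once; it reports no verdict.
The state is a dict: "t": time; "q": joint angles; "joint_vel": joint speeds; "tau": joint torques, N m; "tcp_pos": TCP position; "orientation": TCP orientation; "ft_force": force on the tool from outside, world axes, zero at the start; "torque": the same for the moment, N m; "finger_gap": finger opening in mm.
Only numpy, scipy, OpenCV 4.12 (cv2) and the standard library are available. Lean on these libraries where they do the work, as an engineer would, in place of code of your own. Each camera call takes 0.05 s, during which the arm holds its last target.

## Working session

There is one attempt and no reset: what is moved stays moved. The work goes in short steps, Python scripts to look and compute and a tool call to move; the robot and the scene stay as the last step left them, time stands still between calls to the robot, and variables do not carry over. Pictures are saved under pics/ and viewed, and the job is handed in when it is done.

Besides the shell and the picture viewer there is one more tool, called after "Request:" as a command line: name --argument value ..., lists and objects as JSON in quotes. send_rows: Moves the arm, as the interface text tells. Its arguments: {"type":"object","properties":{"plan":{"type":"array"}},"required":["plan"]}

```bash
ls; mkdir -p pics
python3 - <<'E'
from rig import env
import cv2
o=env.get_obs();print(o)
for n in("scene","top"):
    cv2.imwrite(f"pics/{n}0.png",env.capture(n)[:,:,::-1]);print(n,env.camera_params(n))
print(env.nose_length)
E
```

```text
pics
{'t': 0.0, 'q': array([-1.28968046,  0.60008804, -0.0025478 ,  1.60013476,  0.00178757,
        0.94289071, -0.07977398]), 'joint_vel': array([ 0.00020233,  0.00076138,  0.00143115, -0.00139611,  0.00021626,
       -0.00144533,  0.00050575]), 'tau': array([-1.47968782e-03, -7.76447654e+01,  1.56402491e+00, -2.58008176e+01,
        1.22314974e-02,  9.33075382e-03,  1.29735284e-06]), 'tcp_pos': array([253.77150437, 678.67372543, 255.44190351]), 'orientation': array([ 0.58132227,  0.40265125, -0.40347914, -0.58063841]), 'ft_force': array([ 0.52994922, -0.16616497,  0.60361058]), 'torque': array([ 0.00027479, -0.03690731, -0.03244099]), 'finger_gap': 85.21067452565728}
scene {'camera_matrix': array([[501.25048951,   0.        , 325.92231398],
       [  0.        , 501.25048951, 194.36677726],
       [  0.        ,   0.        ,   1.        ]]), 'rvec': array([ 2.10459002, -1.13354067,  0.47885667]), 'tvec': array([-280.00038689,  388.16602132, 1069.21387683])}
top {'camera_matrix': array([[448.04095774,   0.        , 312.99908518],
       [  0.        , 448.04095774, 206.69921871],
       [  0.        ,   0.        ,   1.        ]]), 'rvec': array([ 2.14678872, -2.18213529,  0.12769916]), 'tvec': array([  42.62854025,  529.37618465, 1193.28950434])}
25.0
```

View pics/scene0.png

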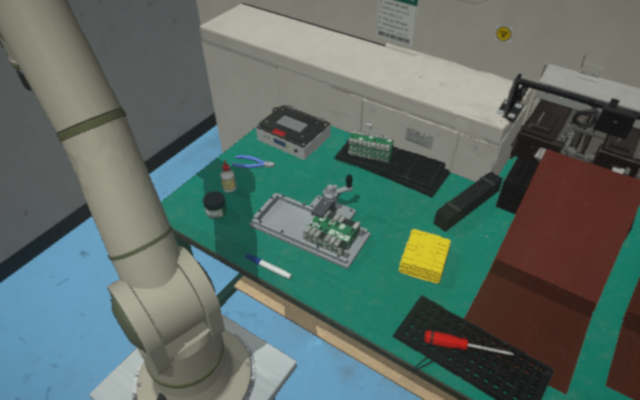

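View pics/top0.png

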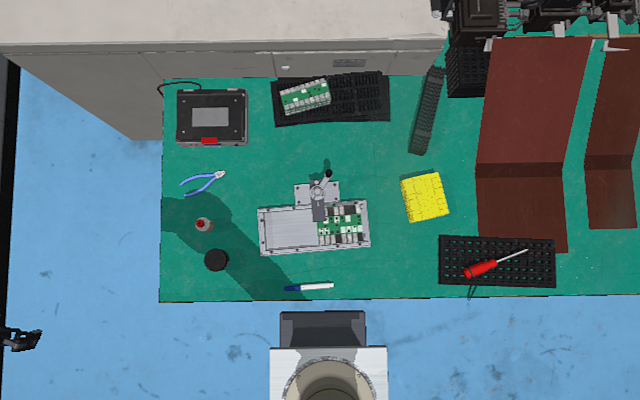

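The scene shows the fixture with its clamp on the far side, at about (315,215) in the scene view and (315,225) in the top view. The unloading end is on the left, towards the jar and bottle. I'll zoom in next.

```bash
cat > h.py <<'E'
import numpy as np,cv2
from rig import env
def cam(n):
    p=env.camera_params(n);R=cv2.Rodrigues(p["rvec"])[0];return p["camera_matrix"],R,p["tvec"].reshape(3)
def ray(n,uv,z):
    K,R,t=cam(n);d=R.T@np.linalg.solve(K,[uv[0],uv[1],1]);c=-R.T@t
    return c+d*(z-c[2])/d[2]
def proj(n,P):
    K,R,t=cam(n);q=(K@((R@np.asarray(P,float).T).T+t).T).T;return q[:,:2]/q[:,2:]
E
python3 - <<'E'
import cv2
a=cv2.imread("pics/top0.png")[150:270,245:385];cv2.imwrite("pics/topz.png",cv2.resize(a,None,fx=5,fy=5,interpolation=cv2.INTER_CUBIC))
a=cv2.imread("pics/scene0.png")[165:275,240:380];cv2.imwrite("pics/scenez.png",cv2.resize(a,None,fx=5,fy=5,interpolation=cv2.INTER_CUBIC))
E
```

```text
(no output)
```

View pics/topz.png

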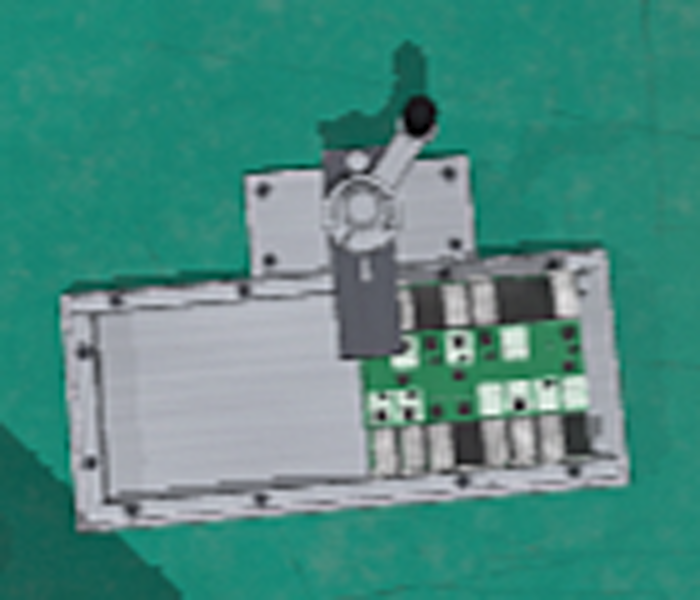

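View pics/scenez.png

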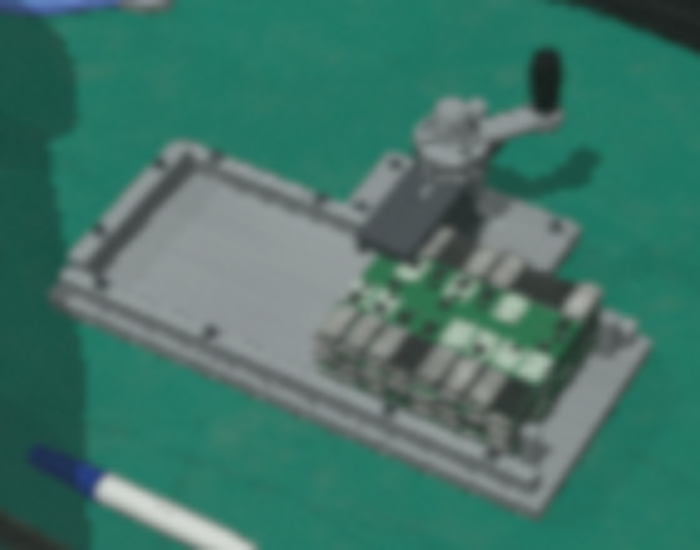

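Run:
```python
from h import *
f=lambda p:(245+(p[0]+.5)/5-.5,150+(p[1]+.5)/5-.5)
c=dict(LT=(62,297),LB=(78,530),RB=(630,485),RT=(608,250))
for z in(12,):
    P={k:ray("top",f(v),z)[:2] for k,v in c.items()}
    for k in P:print(k,P[k].round(1))
    n=np.linalg.norm
    print(n(P["LT"]-P["RT"]),n(P["LB"]-P["RB"]),n(P["LT"]-P["LB"]),n(P["RT"]-P["RB"]))
    # similarity fit: rigid
    F=np.array([[66,157],[-66,157],[-66,-147],[66,-147]],float);W=np.array([P[k] for k in("LT","LB","RB","RT")])
    fc,wc=F.mean(0),W.mean(0);A=F-fc;B=W-wc
    th=np.arctan2((A[:,0]*B[:,1]-A[:,1]*B[:,0]).sum(),(A*B).sum());R=np.array([[np.cos(th),-np.sin(th)],[np.sin(th),np.cos(th)]])
    t=wc-R@fc;print("fix",t,th,np.degrees(th));print((W-(F@R.T+t)).round(1))
S=R@[86,-12]+t;print("axis",S)
print("stud top ray",ray("top",f((362,207)),105)[:2])
print("heel",ray("top",f((357,160)),83)[:2],R@[114,-12]+t)
print("mark",ray("top",f((366,266)),73)[:2],R@[58,-12]+t)
g=ray("top",f((420,115)),123)[:2];print("grip top",g, n(g-S)); 
d=R.T@(g-S);print("arm ang",np.arctan2(d[1],d[0]), "value",(12-np.arctan2(d[1],d[0]))%(2*np.pi))
Kc=[("stud",[*S,105]),("grip",[*g,103]),("mark",[*(R@[58,-12]+t),73])]
f2=lambda p:(240+(p[0]+.5)/5-.5,165+(p[1]+.5)/5-.5)
for k,p in Kc:print(k,(proj("scene",[p])[0]-[240,165])*5)
```

```text
LT [528.2 189. ]
LB [399.8 180.6]
RB [ 419.3 -122.4]
RT [ 549.5 -114.2]
303.95387255249506 303.5504787785649 128.6982030855353 130.47312673307627
fix [474.52832847  28.27506367] 0.06691907328630098 3.8341804682316982
[[-1.7 -0.3]
 [ 1.6  0.1]
 [ 0.8  0.5]
 [-0.7 -0.2]]
axis [561.138269    22.05266855]
stud top ray [561.91948801  23.37782225]
heel [590.22862816  25.25101021] [589.07559812  23.92500443]
mark [535.24122418  21.35657882] [533.20093988  20.18033266]
grip top [606.05354157  -6.70350482] 53.33197181216187
arm ang -0.6363964945221432 value 0.07002588016297118
stud [449.34287649 106.76337545]
grip [539.03535658  82.06308927]
mark [423.64538402 181.27809246]
```

```bash
cat >> h.py <<'E'
from scipy.spatial.transform import Rotation as Ro
TH=0.067;FO=np.array([475.,28.8])
RF=np.array([[np.cos(TH),-np.sin(TH)],[np.sin(TH),np.cos(TH)]])
fw=lambda p:RF@np.asarray(p,float)+FO
def T():
    o=env.get_obs();return o,np.asarray(o["tcp_pos"]),Ro.from_quat(o["orientation"]).as_matrix()
def dp(target):
    o,p,R=T();return (R.T@(np.asarray(target,float)-p)/10).round(2)
def st():
    o,p,R=T();print("t",round(o["t"],2),"p",p.round(1),"q",o["q"].round(2),"F",o["ft_force"].round(1),"gap",round(o["finger_gap"],1));print(R.round(3).tolist())
    print("fix frame",(RF.T@(p[:2]-FO)).round(1))
E
python3 - <<'E'
from h import *
st();o,p,R=T()
print("turn-to-jaw angle now",np.degrees(np.arctan2(R[1,0],R[0,0])))
print(dp([606,-7,200]),dp([606,-7,116]))
E
```

```text
t 0.1 p [253.8 678.7 255.5] q [-1.29  0.6  -0.    1.6   0.    0.94 -0.08] F [ 0.2 -0.9  0.8] gap 85.3
[[0.35, -0.0, -0.937], [0.937, -0.001, 0.35], [-0.001, -1.0, -0.0]]
fix frame [-177.2  663.3]
turn-to-jaw angle now 69.50276459152944
[-51.89   5.63 -57.  ] [-51.88  14.03 -57.  ]
```

Request:
send_rows --plan '[{"hand":0,"dp":[-5,0,-5.5],"turn":8},{"hand":0,"dp":[-10,0,-11],"turn":16},{"hand":0,"dp":[-14,0,-15.4],"turn":24},{"hand":0,"dp":[-18,0,-19.8],"turn":32},{"hand":0,"dp":[-22,0,-24.2],"turn":40},{"hand":0,"dp":[-26,0,-28.5],"turn":48},{"hand":0,"dp":[-30,1,-33],"turn":56},{"hand":0,"dp":[-34,2,-37.4],"turn":62},{"hand":0,"dp":[-38,3,-41.8],"turn":65.7},{"hand":0,"dp":[-42,4,-46.1],"turn":65.7},{"hand":0,"dp":[-46,5,-50.5],"turn":65.7},{"hand":0,"dp":[-50,5.6,-55],"turn":65.7}]'

```text
t: 1.3
tcp_pos: [527.3, 145.6, 219.4]
orientation: [0.707, 0.023, -0.024, -0.706]
ft_force: [1.6, 0.0, 0.1]
finger_gap: 42.9
```

Run:
```python
from h import *
st();print(dp([606,-7,200]),dp([606,-7,116]))
cv2.imwrite("pics/s1.png",env.capture("scene")[:,:,::-1])
```

```text
t 1.3 p [527.3 145.6 219.4] q [-0.59  0.45  0.3   2.06 -0.21  0.66 -0.08] F [1.6 0.  0.1] gap 42.9
[[0.998, -0.001, -0.067], [0.067, -0.001, 0.998], [-0.001, -1.0, -0.001]]
fix frame [ 60.  113.1]
[  6.83   1.95 -15.75] [  6.84  10.35 -15.74]
```

View pics/s1.png

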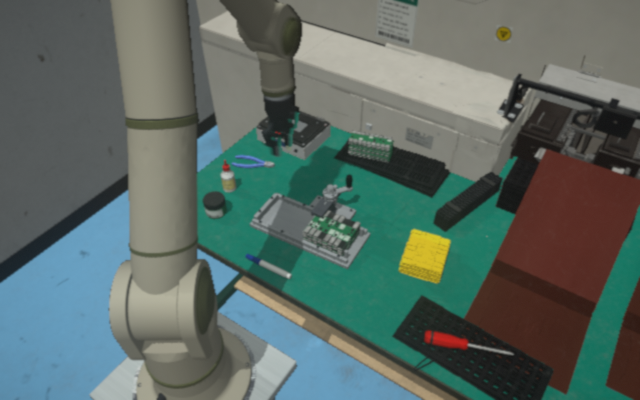

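Request:
send_rows --plan '[{"hand":0,"dp":[2.3,0.7,-5],"turn":0},{"hand":0,"dp":[4.5,1.4,-10],"turn":0},{"hand":0,"dp":[6.3,1.9,-14],"turn":0},{"hand":0,"dp":[7.0,1.9,-15.75],"turn":0},{"hand":0,"dp":[7.0,1.9,-15.75],"turn":0},{"hand":0,"dp":[7.0,1.9,-15.75],"turn":0},{"hand":0,"dp":[7.0,1.9,-15.75],"turn":0},{"hand":0,"dp":[7.0,1.9,-15.75],"turn":0}]'

```text
t: 2.15
tcp_pos: [609.3, -15.4, 201.2]
orientation: [0.709, 0.021, -0.02, -0.705]
ft_force: [0.2, -0.3, 1.0]
finger_gap: 42.5
```

Run:
```python
from h import *
st();print(dp([607.5,-7.2,116]))
a=env.capture("scene")[:,:,::-1];cv2.imwrite("pics/s2.png",cv2.resize(a[110:270,230:390],None,fx=4,fy=3.7,interpolation=cv2.INTER_CUBIC))
o,p,R=T();print((proj("scene",[p,p-[0,0,25]])-[230,110])*[4,3.7])
```

```text
t 2.15 p [609.3 -15.4 201.2] q [-0.26  0.54  0.28  1.94 -0.22  0.69  0.21] F [ 0.2 -0.3  1. ] gap 42.5
[[0.998, 0.001, -0.059], [0.059, -0.005, 0.998], [0.001, -1.0, -0.005]]
fix frame [131.  -53.1]
[-0.14  8.52  0.87]
[[489.8602756  161.97488418]
 [488.52502764 189.5147602 ]]
```

View pics/s2.png

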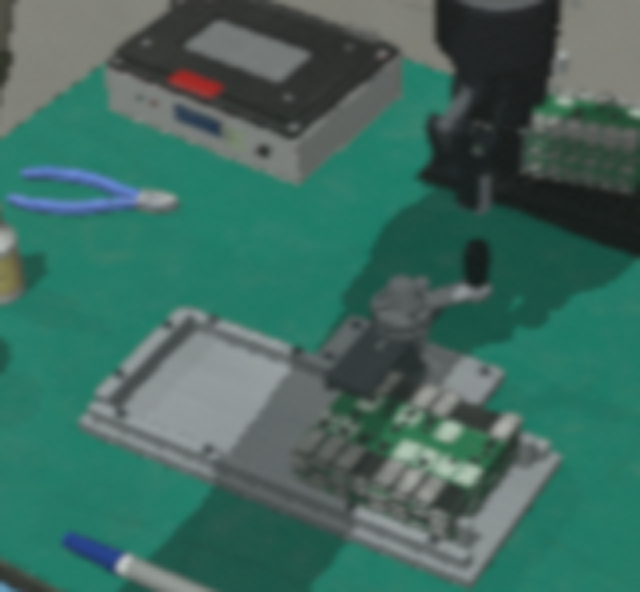

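The gripper stands above the crank grip (grip at about (477,262) in the zoom), and it overshot by about 8 mm in y. I'll centre it, then descend.

Request:
send_rows --plan '[{"hand":0,"dp":[-0.1,1.0,0.9],"turn":0},{"hand":0,"dp":[-0.1,2.0,0.9],"turn":0},{"hand":0,"dp":[-0.1,3.5,0.9],"turn":0},{"hand":0,"dp":[-0.1,3.5,0.9],"turn":0}]'

```text
t: 2.6
tcp_pos: [606.5, -5.9, 163.9]
orientation: [0.709, 0.02, -0.022, -0.705]
ft_force: [-0.2, 0.1, -0.2]
finger_gap: 42.5
```

Run:
```python
from h import *
st();print(dp([607.5,-7.2,116]))
```

```text
t 2.6 p [606.5  -5.9 163.9] q [-0.26  0.59  0.26  1.97 -0.24  0.62  0.21] F [-0.2  0.1 -0.2] gap 42.5
[[0.998, -0.002, -0.06], [0.06, -0.005, 0.998], [-0.003, -1.0, -0.005]]
fix frame [128.9 -43.5]
[ 0.1   4.79 -0.11]
```

Request:
send_rows --plan '[{"hand":0,"dp":[0.1,1.5,-0.1],"turn":0},{"hand":0,"dp":[0.1,3.0,-0.1],"turn":0},{"hand":0,"dp":[0.1,4.2,-0.1],"turn":0},{"hand":0,"dp":[0.1,4.9,-0.1],"turn":0},{"hand":0,"dp":[0.1,4.9,-0.1],"turn":0},{"hand":0,"dp":[0.1,4.9,-0.1],"turn":0}]'

```text
t: 3.2
tcp_pos: [607.6, -7.3, 115.0]
orientation: [0.709, 0.02, -0.022, -0.705]
ft_force: [-0.0, -0.1, 0.5]
finger_gap: 43.0
```

Run:
```python
from h import *
st()
a=env.capture("scene")[:,:,::-1];cv2.imwrite("pics/s3.png",cv2.resize(a[130:250,270:390],None,fx=5,fy=5,interpolation=cv2.INTER_CUBIC))
```

```text
t 3.2 p [607.6  -7.3 115. ] q [-0.23  0.66  0.23  1.99 -0.27  0.52  0.24] F [-0.  -0.1  0.5] gap 43.0
[[0.998, -0.002, -0.06], [0.06, -0.006, 0.998], [-0.002, -1.0, -0.005]]
fix frame [129.9 -44.9]
```

View pics/s3.png

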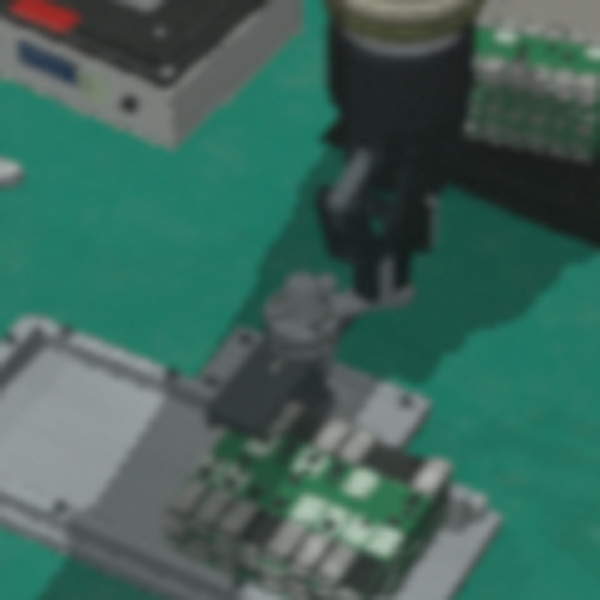

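The fingers straddle the grip just above the arm's end, at about (385,285) in the zoom. Now I'll close.

Request:
send_rows --plan '[{"hand":-1,"dp":[0,0,0],"turn":0},{"hand":-1,"dp":[0,0,0],"turn":0},{"hand":-1,"dp":[0,0,0],"turn":0},{"hand":-1,"dp":[0,0,0],"turn":0},{"hand":-1,"dp":[0,0,0],"turn":0}]'

```text
t: 3.75
tcp_pos: [608.7, -7.4, 116.1]
orientation: [0.709, 0.021, -0.021, -0.705]
ft_force: [2.5, -0.4, 7.0]
finger_gap: 16.1
```

```bash
cat >> h.py <<'E'
AX=np.array([561.4,22.7])
def arc(step,n,r=56,rise=4):
    "offset rows (tool cm) turning clockwise by step deg from the present TCP"
    o,p,R=T();v=p[:2]-AX;a=np.arctan2(v[1],v[0]);print("r",np.linalg.norm(v).round(1),"joint (mod 2pi)",((12-(a-TH))%(2*np.pi)).round(3))
    for i in range(1,n+1):
        b=a-np.radians(step*i);z=p[2]+rise*step*i/360
        print((R.T@(np.array([*(AX+r*np.array([np.cos(b),np.sin(b)])),z])-p)/10).round(2).tolist())
E
python3 - <<'E'
from h import *
st();arc(15,12)
E
```

```text
t 3.75 p [608.7  -7.4 116.1] q [-0.23  0.65  0.23  1.99 -0.27  0.52  0.24] F [ 2.5 -0.4  7. ] gap 16.1
[[0.998, 0.001, -0.06], [0.06, -0.006, 0.998], [0.0, -1.0, -0.006]]
fix frame [131. -45.]
r 56.1 joint (mod 2pi) 0.066
[-1.01, -0.01, -1.06]
[-2.25, -0.02, -1.83]
[-3.65, -0.04, -2.25]
[-5.12, -0.06, -2.29]
[-6.54, -0.08, -1.95]
[-7.82, -0.1, -1.26]
[-8.89, -0.12, -0.25]
[-9.66, -0.14, 0.99]
[-10.07, -0.17, 2.39]
[-10.12, -0.19, 3.85]
[-9.78, -0.22, 5.28]
[-9.09, -0.24, 6.56]
```

Request:
send_rows --plan '[{"hand":-1,"dp":[-1.0,0,-1.06],"turn":0},{"hand":-1,"dp":[-2.25,-0.02,-1.83],"turn":0},{"hand":-1,"dp":[-3.65,-0.04,-2.25],"turn":0},{"hand":-1,"dp":[-5.12,-0.06,-2.29],"turn":0},{"hand":-1,"dp":[-6.54,-0.08,-1.95],"turn":0},{"hand":-1,"dp":[-6.54,-0.08,-1.95],"turn":0}]'

```text
t: 4.35
tcp_pos: [543.0, -28.2, 117.0]
orientation: [0.708, 0.022, -0.022, -0.706]
ft_force: [1.9, 9.4, -0.8]
finger_gap: 16.3
```

Run:
```python
from h import *
st();arc(20,12)
```

```text
t 4.35 p [543.  -28.2 117. ] q [-0.19  0.6   0.2   2.14 -0.27  0.43  0.28] F [ 1.9  9.4 -0.8] gap 16.3
[[0.998, -0.0, -0.062], [0.062, -0.003, 0.998], [-0.0, -1.0, -0.003]]
fix frame [ 64.  -61.4]
r 54.1 joint (mod 2pi) 1.419
[-1.7, -0.02, 0.9]
[-2.85, -0.05, 2.46]
[-3.41, -0.08, 4.33]
[-3.29, -0.1, 6.27]
[-2.51, -0.13, 8.05]
[-1.17, -0.16, 9.46]
[0.57, -0.18, 10.33]
[2.5, -0.21, 10.55]
[4.39, -0.23, 10.1]
[6.01, -0.25, 9.03]
[7.17, -0.27, 7.46]
[7.72, -0.28, 5.6]
```

Request:
send_rows --plan '[{"hand":-1,"dp":[-1.65,-0.02,0.9],"turn":0},{"hand":-1,"dp":[-2.8,-0.05,2.46],"turn":0},{"hand":-1,"dp":[-3.4,-0.08,4.33],"turn":0},{"hand":-1,"dp":[-3.29,-0.1,6.27],"turn":0},{"hand":-1,"dp":[-2.51,-0.13,8.05],"turn":0},{"hand":-1,"dp":[-1.17,-0.16,9.46],"turn":0},{"hand":-1,"dp":[0.57,-0.18,10.33],"turn":0},{"hand":-1,"dp":[2.5,-0.21,10.55],"turn":0},{"hand":-1,"dp":[2.5,-0.21,10.55],"turn":0}]'

```text
t: 5.25
tcp_pos: [562.5, 80.2, 118.9]
orientation: [0.707, 0.023, -0.022, -0.706]
ft_force: [1.2, 7.9, 2.9]
finger_gap: 16.4
```

Run:
```python
from h import *
st();arc(20,12)
a=env.capture("top")[:,:,::-1];cv2.imwrite("pics/t4.png",cv2.resize(a[130:250,250:390],None,fx=5,fy=5,interpolation=cv2.INTER_CUBIC))
```

```text
t 5.25 p [562.5  80.2 118.9] q [-0.4   0.62  0.24  2.08 -0.3   0.47  0.13] F [1.2 7.9 2.9] gap 16.4
[[0.998, 0.001, -0.064], [0.064, -0.001, 0.998], [0.001, -1.0, -0.001]]
fix frame [90.8 45.5]
r 57.5 joint (mod 2pi) 4.233
[1.87, -0.02, -0.65]
[3.47, -0.04, -1.76]
[4.59, -0.06, -3.35]
[5.1, -0.08, -5.23]
[4.94, -0.1, -7.16]
[4.12, -0.12, -8.93]
[2.75, -0.14, -10.31]
[0.99, -0.16, -11.14]
[-0.95, -0.18, -11.32]
[-2.83, -0.21, -10.82]
[-4.42, -0.23, -9.71]
[-5.55, -0.26, -8.12]
```

View pics/t4.png

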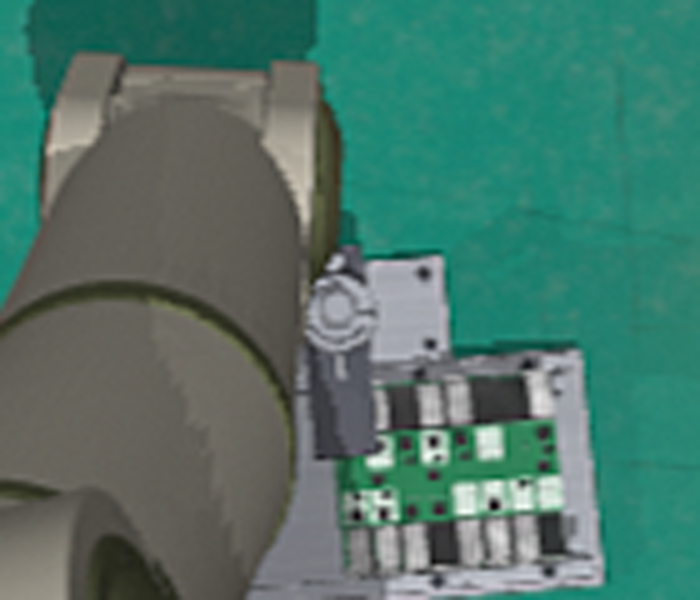

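The crank follows: the arm and gripper have swung to the left side, the hub's visible engravings have turned, and the stack hasn't moved. I'll refine the axis from the three grip points.

```bash
python3 - <<'E'
from scipy.optimize import least_squares
import numpy as np
P=np.array([[608.7,-7.4],[543,-28.2],[562.5,80.2]])
r=least_squares(lambda c:np.hypot(*(P-c).T)-56,[561,23]);print(r.x,r.fun)
E
sed -i 's/^AX=.*/AX=np.array([561.7,24.2])/' h.py
python3 - <<'E'
from h import *
arc(20,12)
E
```

```text
[562.51928952  24.24618582] [-0.01661767 -0.0392542  -0.04618249]
r 56.1 joint (mod 2pi) 4.218
[1.89, -0.02, -0.48]
[3.5, -0.04, -1.56]
[4.65, -0.06, -3.13]
[5.19, -0.08, -5.0]
[5.05, -0.1, -6.94]
[4.26, -0.12, -8.72]
[2.92, -0.14, -10.12]
[1.17, -0.16, -10.98]
[-0.76, -0.19, -11.18]
[-2.65, -0.21, -10.72]
[-4.27, -0.24, -9.63]
[-5.41, -0.26, -8.06]
```

Request:
send_rows --plan '[{"hand":-1,"dp":[1.9,-0.02,-0.46],"turn":0},{"hand":-1,"dp":[3.55,-0.04,-1.55],"turn":0},{"hand":-1,"dp":[4.7,-0.06,-3.13],"turn":0},{"hand":-1,"dp":[5.25,-0.08,-5.0],"turn":0},{"hand":-1,"dp":[5.1,-0.1,-6.94],"turn":0},{"hand":-1,"dp":[4.3,-0.12,-8.72],"turn":0},{"hand":-1,"dp":[3.0,-0.14,-10.12],"turn":0},{"hand":-1,"dp":[1.2,-0.16,-11.0],"turn":0},{"hand":-1,"dp":[-0.7,-0.19,-11.2],"turn":0},{"hand":-1,"dp":[-2.6,-0.21,-10.75],"turn":0},{"hand":-1,"dp":[-2.6,-0.21,-10.75],"turn":0}]'

```text
t: 6.4
tcp_pos: [539.8, -26.8, 121.1]
orientation: [-0.706, -0.023, 0.023, 0.707]
ft_force: [1.3, 7.9, -1.5]
finger_gap: 16.1
```

```bash
sed -i 's/^AX=.*/AX=np.array([562.4,24.2])/' h.py
python3 - <<'E'
from h import *
st();arc(20,12)
E
```

```text
t 6.4 p [539.8 -26.8 121.1] q [-0.2   0.59  0.21  2.14 -0.28  0.43  0.29] F [ 1.3  7.9 -1.5] gap 16.1
[[0.998, -0.001, -0.065], [0.065, 0.001, 0.998], [-0.0, -1.0, 0.001]]
fix frame [ 60.9 -59.8]
r 55.8 joint (mod 2pi) 1.489
[-1.55, -0.02, 1.17]
[-2.59, -0.04, 2.81]
[-3.0, -0.06, 4.71]
[-2.75, -0.08, 6.64]
[-1.84, -0.1, 8.36]
[-0.4, -0.12, 9.67]
[1.39, -0.14, 10.41]
[3.34, -0.17, 10.49]
[5.19, -0.19, 9.9]
[6.73, -0.21, 8.71]
[7.77, -0.24, 7.07]
[8.19, -0.26, 5.17]
```

Request:
send_rows --plan '[{"hand":-1,"dp":[-1.55,-0.02,1.17],"turn":0},{"hand":-1,"dp":[-2.59,-0.04,2.81],"turn":0},{"hand":-1,"dp":[-3.0,-0.06,4.71],"turn":0},{"hand":-1,"dp":[-2.75,-0.08,6.64],"turn":0},{"hand":-1,"dp":[-1.84,-0.1,8.36],"turn":0},{"hand":-1,"dp":[-0.4,-0.12,9.67],"turn":0},{"hand":-1,"dp":[1.39,-0.14,10.41],"turn":0},{"hand":-1,"dp":[3.34,-0.17,10.49],"turn":0},{"hand":-1,"dp":[5.19,-0.19,9.9],"turn":0},{"hand":-1,"dp":[6.73,-0.21,8.71],"turn":0},{"hand":-1,"dp":[7.77,-0.24,7.07],"turn":0},{"hand":-1,"dp":[8.19,-0.26,5.2],"turn":0}]'

```text
t: 7.6
tcp_pos: [618.4, 31.1, 123.9]
orientation: [-0.706, -0.024, 0.023, 0.708]
ft_force: [-0.9, 3.8, 1.9]
finger_gap: 16.1
```

Run:
```python
from h import *
st();arc(5,1);print(dp([*(AX+56*RF[:,0]),123.5]))
```

```text
t 7.6 p [618.4  31.1 123.9] q [-0.3   0.65  0.24  1.97 -0.29  0.56  0.21] F [-0.9  3.8  1.9] gap 16.1
[[0.998, 0.001, -0.067], [0.067, 0.002, 0.998], [0.001, -1.0, 0.002]]
fix frame [143.2  -7.3]
r 56.4 joint (mod 2pi) 5.661
[-0.04, -0.01, -0.49]
[-0.03  0.04 -0.32]
```

Request:
send_rows --plan '[{"hand":-1,"dp":[-0.03,0,-0.3],"turn":0},{"hand":-1,"dp":[-0.03,0,-0.3],"turn":0},{"hand":-1,"dp":[-0.03,0,-0.3],"turn":0},{"hand":-1,"dp":[-0.03,0,-0.3],"turn":0}]'

```text
t: 8.0
tcp_pos: [618.5, 27.3, 124.0]
orientation: [-0.706, -0.024, 0.022, 0.707]
ft_force: [5.9, -2.1, -1.9]
finger_gap: 16.0
```

Run:
```python
from h import *
st();arc(5,1)
a=env.capture("scene")[:,:,::-1];cv2.imwrite("pics/s5.png",cv2.resize(a[130:270,240:380],None,fx=5,fy=4.2,interpolation=cv2.INTER_CUBIC))
```

```text
t 8.0 p [618.5  27.3 124. ] q [-0.3   0.65  0.24  1.97 -0.29  0.55  0.21] F [ 5.9 -2.1 -1.9] gap 16.0
[[0.998, 0.003, -0.066], [0.066, 0.001, 0.998], [0.003, -1.0, 0.001]]
fix frame [143.  -11.1]
r 56.1 joint (mod 2pi) 5.729
[-0.04, -0.01, -0.49]
```

View pics/s5.png

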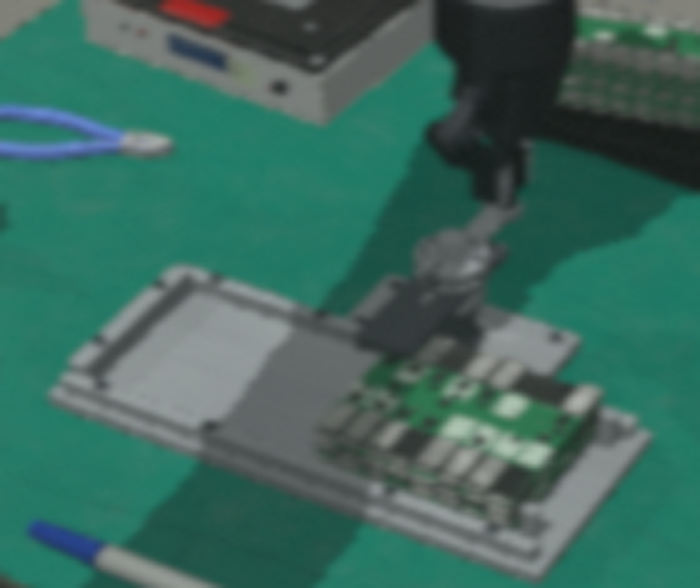

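The crank arm points away from the stack, with the joint at about 12.01, and the stack is still in place. I'll release and lift.

Request:
send_rows --plan '[{"hand":-0.3,"dp":[0,0,0.05],"turn":0},{"hand":-0.3,"dp":[0,0,0.05],"turn":0},{"hand":-0.3,"dp":[0,0,0.05],"turn":0},{"hand":-0.3,"dp":[0,-2,0.05],"turn":0},{"hand":-0.3,"dp":[0,-5,0.05],"turn":0},{"hand":-0.3,"dp":[0,-8,0.05],"turn":0},{"hand":-0.3,"dp":[0,-9,0.05],"turn":0},{"hand":-0.3,"dp":[0,-9,0.05],"turn":0}]'

```text
t: 8.85
tcp_pos: [618.4, 27.9, 215.3]
orientation: [-0.706, -0.025, 0.022, 0.707]
ft_force: [0.6, -0.6, -0.2]
finger_gap: 29.8
```

Run:
```python
from h import *
st();print(fw([-12,-165]),dp([*fw([-12,-165]),205]))
```

```text
t 8.85 p [618.4  27.9 215.3] q [-0.34  0.53  0.31  1.91 -0.23  0.73  0.17] F [ 0.6 -0.6 -0.2] gap 29.8
[[0.998, 0.005, -0.066], [0.066, 0.002, 0.998], [0.005, -1.0, 0.002]]
fix frame [143.  -10.5]
[ 474.0736548  -136.63319463] [-15.5    0.93 -15.46]
```

Request:
send_rows --plan '[{"hand":-0.76,"dp":[-3.5,0,-3.5],"turn":0},{"hand":-0.76,"dp":[-7,0,-7],"turn":0},{"hand":-0.76,"dp":[-10.5,0,-10.5],"turn":0},{"hand":-0.76,"dp":[-13.5,0.3,-13.5],"turn":0},{"hand":-0.76,"dp":[-15,0.9,-15],"turn":0},{"hand":-0.76,"dp":[-15.5,2.5,-15.5],"turn":0},{"hand":-0.76,"dp":[-15.5,5,-15.5],"turn":0},{"hand":-0.76,"dp":[-15.5,8,-15.5],"turn":0},{"hand":-0.76,"dp":[-15.5,8,-15.5],"turn":0},{"hand":-0.76,"dp":[-15.5,8,-15.5],"turn":0}]'

```text
t: 9.85
tcp_pos: [473.5, -136.9, 133.6]
orientation: [-0.706, -0.024, 0.023, 0.708]
ft_force: [0.8, -1.4, 0.0]
finger_gap: 10.6
```

```bash
sed -i 's/FO=np.array(.*/FO=np.array([475.3,29.5])/' h.py
python3 - <<'E'
from h import *
st();print(dp([*fw([-12,-160]),50]))
for n in("scene","top"):
  a=env.capture(n)[:,:,::-1];cv2.imwrite(f"pics/{n}6.png",cv2.resize(a[130:270,240:400],None,fx=5,fy=4.2,interpolation=cv2.INTER_CUBIC))
E
```

```text
t 9.85 p [ 473.5 -136.9  133.6] q [ 0.02  0.53  0.21  2.24 -0.29  0.39  0.53] F [ 0.8 -1.4  0. ] gap 10.6
[[0.998, 0.002, -0.066], [0.066, 0.002, 0.998], [0.002, -1.0, 0.002]]
fix frame [ -13.  -165.9]
[0.08 8.36 0.57]
```

View pics/scene6.png

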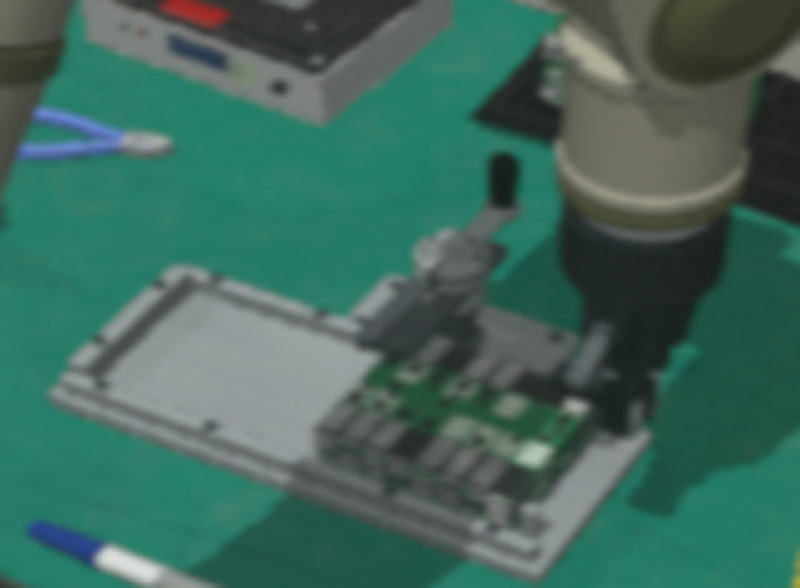

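View pics/top6.png

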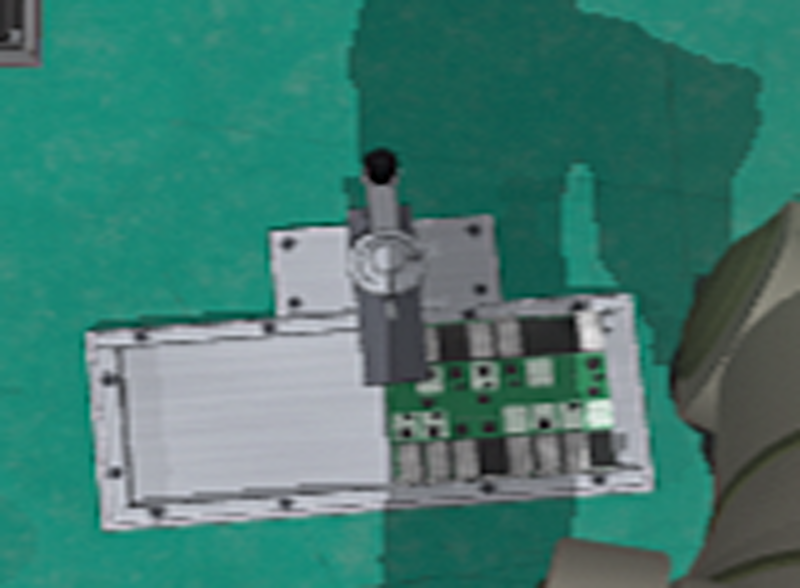

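Crank line-up is confirmed: the arm points straight away from the stack at (383,165) in the top zoom. The stack is in place and the gripper is behind it. I'll descend.

Request:
send_rows --plan '[{"hand":-0.76,"dp":[0.08,3,0.3],"turn":0},{"hand":-0.76,"dp":[0.08,6,0.4],"turn":0},{"hand":-0.76,"dp":[0.08,8,0.5],"turn":0},{"hand":-0.76,"dp":[0.08,8.4,0.5],"turn":0},{"hand":-0.76,"dp":[0.08,8.4,0.5],"turn":0},{"hand":-0.76,"dp":[0.08,8.4,1.2],"turn":0},{"hand":-0.76,"dp":[0.08,8.4,2.0],"turn":0},{"hand":-0.76,"dp":[0.08,8.4,2.6],"turn":0},{"hand":-0.76,"dp":[0.08,8.4,2.8],"turn":0},{"hand":-0.76,"dp":[0.08,8.4,2.8],"turn":0}]'

```text
t: 10.95
tcp_pos: [474.1, -108.2, 51.2]
orientation: [-0.706, -0.026, 0.022, 0.707]
ft_force: [-0.1, -0.2, -0.2]
finger_gap: 10.8
```

Run:
```python
from h import *
st();print(dp([*fw([-12,-130]),50]),dp([*fw([-12,9]),50]))
a=env.capture("scene")[:,:,::-1];cv2.imwrite(f"pics/s7.png",cv2.resize(a[130:270,240:400],None,fx=5,fy=4.2,interpolation=cv2.INTER_CUBIC))
```

```text
t 10.95 p [ 474.1 -108.2   51.2] q [ 0.04  0.68  0.1   2.3  -0.37  0.17  0.55] F [-0.1 -0.2 -0.2] gap 10.8
[[0.998, 0.006, -0.067], [0.067, 0.002, 0.998], [0.006, -1.0, 0.001]]
fix frame [ -10.4 -137.3]
[-0.16  0.12  0.73] [-0.15  0.14 14.63]
```

View pics/s7.png

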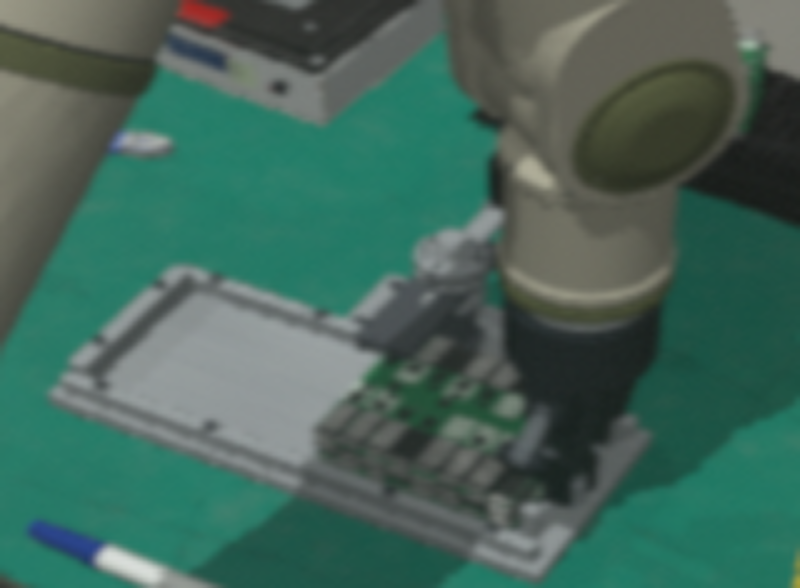

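The fingers are down between the pins, behind the stack. Joint 6 is near its lower limit (0.17 against 0.11), so I'll push a little higher and watch it.

Request:
send_rows --plan '[{"hand":-0.76,"dp":[0,-0.4,0.4],"turn":0},{"hand":-0.76,"dp":[0,-0.8,0.8],"turn":0},{"hand":-0.76,"dp":[0,-0.8,1.5],"turn":0},{"hand":-0.76,"dp":[0,-0.8,2.2],"turn":0},{"hand":-0.76,"dp":[0,-0.8,2.9],"turn":0},{"hand":-0.76,"dp":[0,-0.8,3.6],"turn":0}]'

```text
t: 11.6
tcp_pos: [472.2, -73.7, 59.7]
orientation: [0.707, 0.026, -0.02, -0.707]
ft_force: [-0.7, -8.7, 4.1]
finger_gap: 10.0
```

Run:
```python
from h import *
st();print(dp([*fw([-12,9]),58]))
a=env.capture("scene")[:,:,::-1];cv2.imwrite(f"pics/s8.png",cv2.resize(a[130:270,240:400],None,fx=5,fy=4.2,interpolation=cv2.INTER_CUBIC))
```

```text
t 11.6 p [472.2 -73.7  59.7] q [-0.04  0.66  0.11  2.31 -0.4   0.18  0.5 ] F [-0.7 -8.7  4.1] gap 10.0
[[0.998, 0.008, -0.065], [0.065, -0.0, 0.998], [0.008, -1.0, -0.001]]
fix frame [ -10.  -102.8]
[-0.23  0.16 11.18]
```

View pics/s8.png

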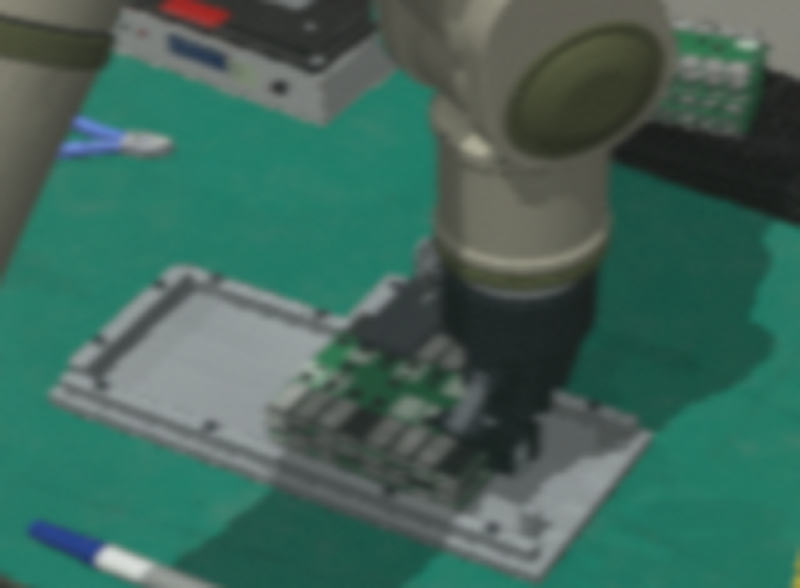

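The stack slides under the lip with about 9 N. I'll keep going.

Request:
send_rows --plan '[{"hand":-0.76,"dp":[-0.1,0,0.8],"turn":0},{"hand":-0.76,"dp":[-0.2,0.05,1.6],"turn":0},{"hand":-0.76,"dp":[-0.25,0.1,2.4],"turn":0},{"hand":-0.76,"dp":[-0.25,0.1,3.2],"turn":0},{"hand":-0.76,"dp":[-0.25,0.1,4.0],"turn":0},{"hand":-0.76,"dp":[-0.25,0.1,4.8],"turn":0}]'

```text
t: 12.25
tcp_pos: [467.3, -26.3, 59.3]
orientation: [0.708, 0.026, -0.018, -0.706]
ft_force: [0.3, -13.0, 9.6]
finger_gap: 10.4
```

Run:
```python
from h import *
st();print(dp([*fw([-12,9]),58]))
a=env.capture("scene")[:,:,::-1];cv2.imwrite(f"pics/s9.png",cv2.resize(a[130:270,240:400],None,fx=5,fy=4.2,interpolation=cv2.INTER_CUBIC))
```

```text
t 12.25 p [467.3 -26.3  59.3] q [-0.14  0.66  0.11  2.34 -0.44  0.15  0.44] F [  0.3 -13.    9.6] gap 10.4
[[0.998, 0.011, -0.063], [0.063, -0.002, 0.998], [0.011, -1.0, -0.003]]
fix frame [-11.7 -55.1]
[-0.06  0.11  6.41]
```

View pics/s9.png

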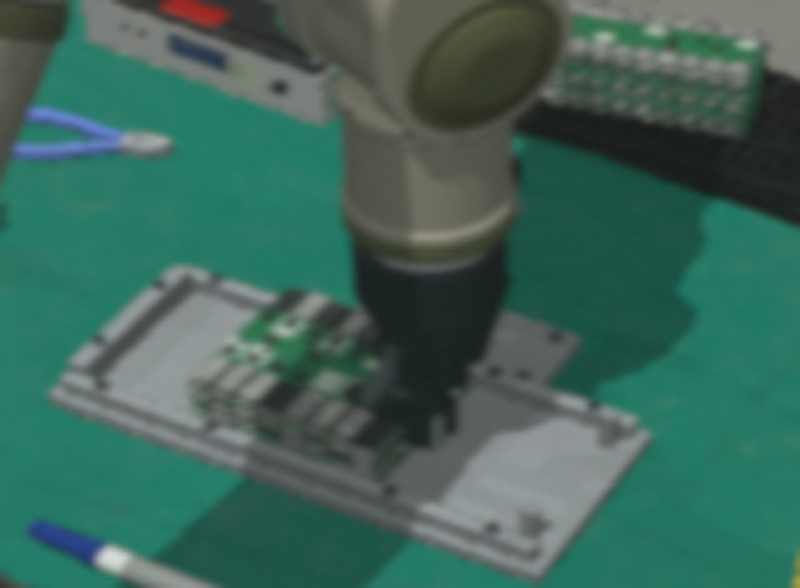

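Request:
send_rows --plan '[{"hand":-0.76,"dp":[-0.1,-0.1,0.8],"turn":0},{"hand":-0.76,"dp":[-0.15,-0.2,1.6],"turn":0},{"hand":-0.76,"dp":[-0.15,-0.2,2.4],"turn":0},{"hand":-0.76,"dp":[-0.15,-0.2,3.2],"turn":0},{"hand":-0.76,"dp":[-0.15,-0.2,4.0],"turn":0},{"hand":-0.76,"dp":[-0.15,-0.2,4.5],"turn":0}]'

```text
t: 12.9
tcp_pos: [462.5, 21.2, 61.0]
orientation: [0.707, 0.027, -0.02, -0.706]
ft_force: [0.7, -3.5, -2.6]
finger_gap: 10.5
```

Run:
```python
from h import *
st();print(dp([*fw([-12,9]),60]))
a=env.capture("scene")[:,:,::-1];cv2.imwrite(f"pics/s10.png",cv2.resize(a[130:270,240:400],None,fx=5,fy=4.2,interpolation=cv2.INTER_CUBIC))
a=env.capture("top")[:,:,::-1];cv2.imwrite(f"pics/t10.png",cv2.resize(a[130:270,240:400],None,fx=5,fy=4.2,interpolation=cv2.INTER_CUBIC))
```

```text
t 12.9 p [462.5  21.2  61. ] q [-0.25  0.65  0.12  2.35 -0.48  0.15  0.39] F [ 0.7 -3.5 -2.6] gap 10.5
[[0.998, 0.01, -0.065], [0.065, -0.0, 0.998], [0.01, -1.0, -0.001]]
fix frame [-13.3  -7.4]
[0.13 0.1  1.64]
```

View pics/s10.png

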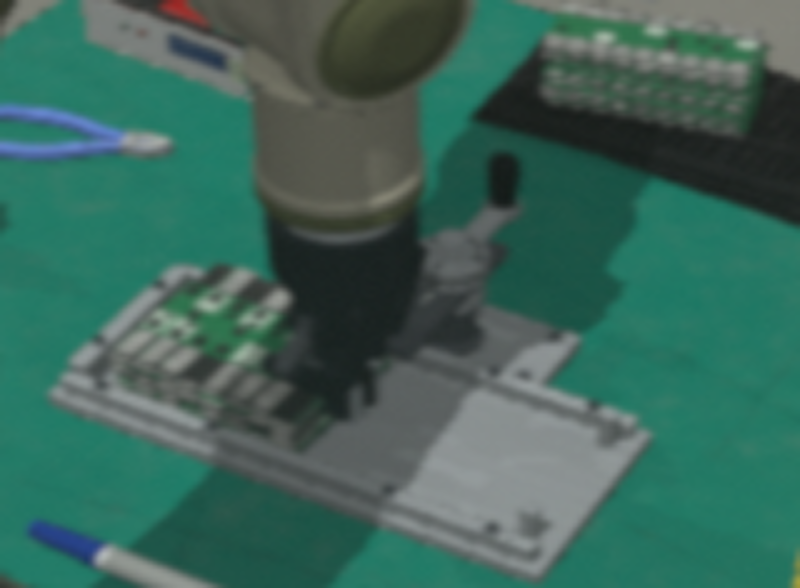

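View pics/t10.png

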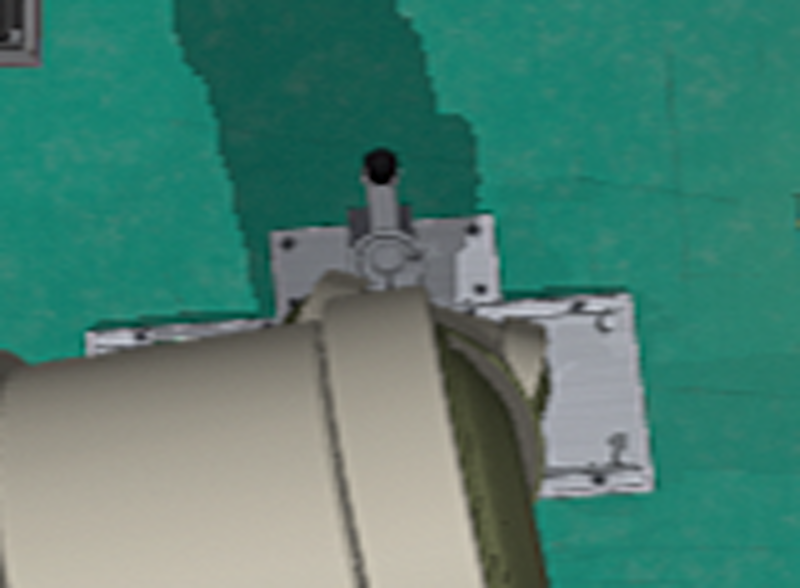

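The crank is still lined up at (380,165) in the top zoom. The stack is about 15 mm short of the stop at the left end, so I'll push slowly.

Request:
send_rows --plan '[{"hand":-0.76,"dp":[0,0,0.4],"turn":0},{"hand":-0.76,"dp":[0,0,0.8],"turn":0},{"hand":-0.76,"dp":[0,0,1.1],"turn":0},{"hand":-0.76,"dp":[0,0,1.3],"turn":0},{"hand":-0.76,"dp":[0,0,1.3],"turn":0}]'

```text
t: 13.5
tcp_pos: [461.7, 34.6, 61.1]
orientation: [0.707, 0.027, -0.02, -0.707]
ft_force: [-0.9, -3.5, 0.5]
finger_gap: 10.1
```

Run:
```python
from h import *
st()
a=env.capture("scene")[:,:,::-1];cv2.imwrite(f"pics/s11.png",cv2.resize(a[160:250,240:340],None,fx=7,fy=6,interpolation=cv2.INTER_CUBIC))
```

```text
t 13.5 p [461.7  34.6  61.1] q [-0.28  0.65  0.12  2.35 -0.49  0.15  0.37] F [-0.9 -3.5  0.5] gap 10.1
[[0.998, 0.01, -0.066], [0.066, 0.0, 0.998], [0.01, -1.0, -0.001]]
fix frame [-13.2   6. ]
```

View pics/s11.png

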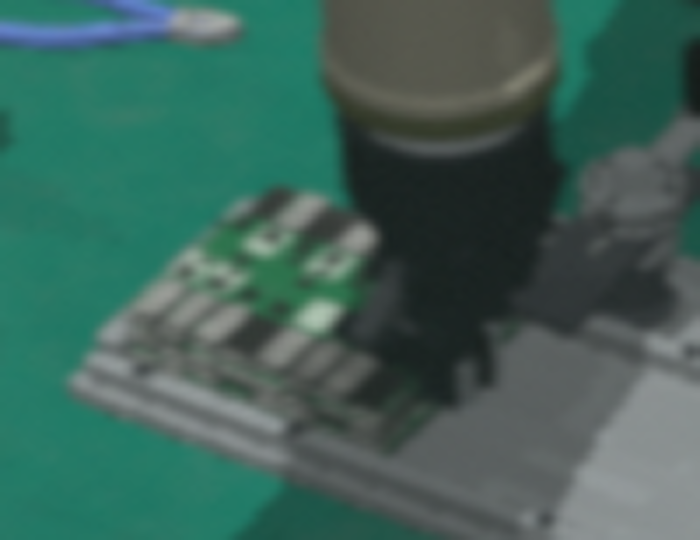

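Request:
send_rows --plan '[{"hand":-0.76,"dp":[0,0,0.2],"turn":0},{"hand":-0.76,"dp":[0,0,0.35],"turn":0},{"hand":-0.76,"dp":[0,0,0.35],"turn":0}]'

```text
t: 13.85
tcp_pos: [462.9, 36.7, 61.2]
orientation: [0.707, 0.027, -0.018, -0.706]
ft_force: [3.7, -10.0, -1.7]
finger_gap: 10.3
```

Run:
```python
from h import *
st()
```

```text
t 13.85 p [462.9  36.7  61.2] q [-0.29  0.65  0.12  2.35 -0.5   0.15  0.36] F [  3.7 -10.   -1.7] gap 10.3
[[0.998, 0.013, -0.064], [0.064, -0.002, 0.998], [0.013, -1.0, -0.002]]
fix frame [-11.9   8. ]
```

Request:
send_rows --plan '[{"hand":-0.76,"dp":[-0.1,0,0.25],"turn":0},{"hand":-0.76,"dp":[-0.1,0,0.4],"turn":0},{"hand":-0.76,"dp":[-0.1,0,0.4],"turn":0}]'

```text
t: 14.15
tcp_pos: [463.9, 37.5, 61.5]
orientation: [0.709, 0.027, -0.015, -0.705]
ft_force: [4.4, -16.6, -0.5]
finger_gap: 10.3
```

Run:
```python
from h import *
st()
```

```text
t 14.15 p [463.9  37.5  61.5] q [-0.3   0.65  0.13  2.35 -0.5   0.14  0.36] F [  4.4 -16.6  -0.5] gap 10.3
[[0.998, 0.018, -0.059], [0.059, -0.005, 0.998], [0.018, -1.0, -0.006]]
fix frame [-10.8   8.7]
```

The force rises to 17 N with almost no motion, so the stack is home. I'll back off and lift.

Request:
send_rows --plan '[{"hand":-0.76,"dp":[-0.2,0,-0.6],"turn":0},{"hand":-0.76,"dp":[-0.3,0,-1.4],"turn":0},{"hand":-0.76,"dp":[-0.3,0,-2.0],"turn":0},{"hand":-0.76,"dp":[-0.3,-1,-2.0],"turn":0},{"hand":-0.76,"dp":[-0.3,-4,-2.0],"turn":0},{"hand":-0.76,"dp":[-0.3,-8,-2.0],"turn":0},{"hand":-0.76,"dp":[-0.3,-12,-2.0],"turn":0},{"hand":-0.76,"dp":[-0.3,-16,-6.0],"turn":0},{"hand":-0.76,"dp":[-0.3,-17,-11.0],"turn":0},{"hand":-0.76,"dp":[-0.3,-17,-16.0],"turn":0},{"hand":-0.76,"dp":[-0.3,-17,-21.0],"turn":0},{"hand":-0.76,"dp":[-0.3,-17,-26.0],"turn":0}]'

```text
t: 15.35
tcp_pos: [472.7, -216.1, 234.2]
orientation: [0.709, 0.028, -0.015, -0.705]
ft_force: [1.7, 0.4, 0.3]
finger_gap: 10.3
```

Request:
send_rows --plan '[{"hand":-0.76,"dp":[0,0,-5.0],"turn":0},{"hand":-0.76,"dp":[0,0,-8],"turn":0},{"hand":-0.76,"dp":[0,0,-8.0],"turn":0},{"hand":-0.76,"dp":[0,0,-8.0],"turn":0},{"hand":-0.76,"dp":[0,0,-8.0],"turn":0}]'

```text
t: 15.85
tcp_pos: [477.5, -294.3, 234.8]
orientation: [0.708, 0.029, -0.015, -0.705]
ft_force: [-0.4, 0.2, -0.4]
finger_gap: 10.3
```

Run:
```python
from h import *
st()
for n in("scene","top"):
  a=env.capture(n)[:,:,::-1];cv2.imwrite(f"pics/{n}12r.png",a);cv2.imwrite(f"pics/{n}12.png",cv2.resize(a[150:270,180:380],None,fx=4,fy=4,interpolation=cv2.INTER_CUBIC))
```

```text
t 15.85 p [ 477.5 -294.3  234.8] q [ 0.14  0.45  0.44  2.03 -0.31  0.7   0.84] F [-0.4  0.2 -0.4] gap 10.3
[[0.998, 0.019, -0.062], [0.062, -0.003, 0.998], [0.019, -1.0, -0.004]]
fix frame [ -19.5 -323.2]
```

View pics/scene12.png

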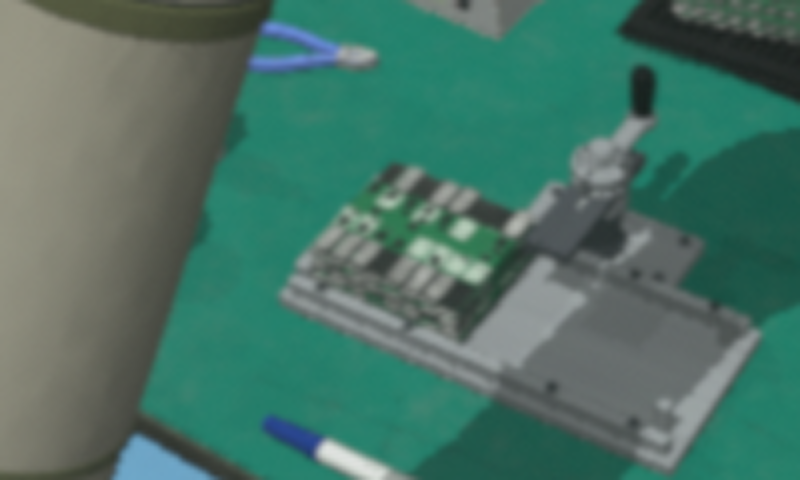

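View pics/top12.png

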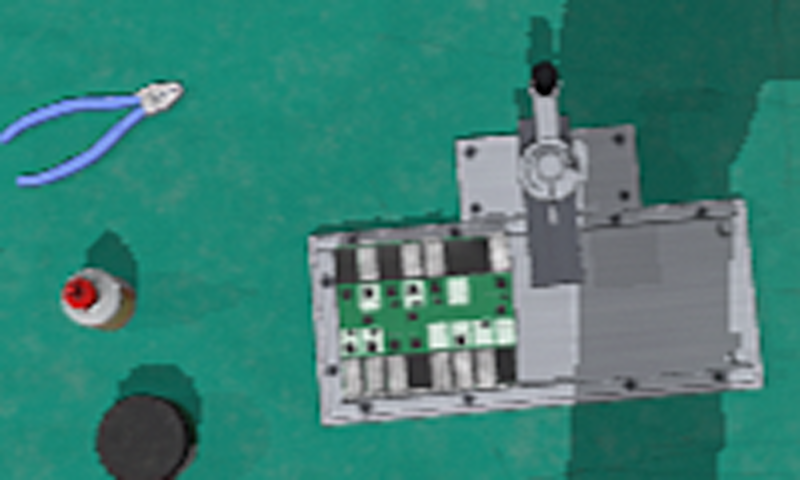

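Run:
```python
from h import *
f=lambda p:(180+(p[0]+.5)/4-.5,150+(p[1]+.5)/4-.5)
P=[RF.T@(ray("top",f(p),55)[:2]-FO) for p in((332,250),(512,236),(518,384),(344,402))]
print(np.round(P,1),np.mean(P,0))
g=ray("top",f((543,76)),131)[:2]; v=RF.T@(g-AX);print("crank",12-np.arctan2(v[1],v[0]),np.linalg.norm(v))
a=cv2.imread("pics/top0.png").astype(int);b=cv2.imread("pics/top12r.png").astype(int)
print("bystander diff",[np.abs(a-b)[s].mean().round(1) for s in(np.s_[165:200,175:230],np.s_[215:235,190:216],np.s_[245:275,200:232])])
```

```text
[[ 48.7 136.4]
 [ 48.1  15.9]
 [-50.5  20. ]
 [-52.7 135.6]] [-1.61715779 76.9625041 ]
crank 12.016700007656821 52.924268868461745
bystander diff [np.float64(5.5), np.float64(26.7), np.float64(14.0)]
```

```bash
python3 -c "
from rig import env
print(env.close_job())"
```

```text
the job is handed in; nothing more can be done
None
```

I unscrewed the crank clockwise to the second meeting of the lines, slid the stack home against the end stop, and handed the job in at about 16 s of the 59 s. The hand-in gives no verdict.

**Crank:** I gripped it once and turned it from about 0.07 to 12.01 rad. A last top-view check after the push gave 12.02.

**Stack:** I pushed it from behind with the fingers between the pins until it stopped. The push force rose from about 4 N to 17 N with almost no further motion. It looks flat in the channel.
- **From the finger position:** the centre is at y about +78.7 mm.
- **From rough corner picks in the picture:** x is about -1.6 mm and y about +77 mm. This disagrees by about 2 mm, but both are inside the window.

**Bystanders:** By eye, the jar, bottle and cutters are where they were. A pixel comparison of their areas did show differences (mean 5 to 27 grey levels). I put these down to the arm's shadow in the first picture and did not check further.

**Arm:** It ended clear of everything, with about 0 N on the tool. Joint 6 came close to its lower limit during the push (0.14, limit 0.11 rad).

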